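# Set the tilting drill jig by its plumb pointer and hold it

### The job

The stud offcut in the tilting drill jig must be set to the angle marked on the jig's protractor. Hang the plumb pointer by its eye on the headed pin of the protractor and let go of it; then take the jig's handle and rock the table up until the pointer's stem has come to rest midway between the two prongs of the index clip. The clamping nut is loose and the table would drop back, so finish holding the handle with the table still at that angle, for me to tighten the nut; do not push on the index clip, and leave the other tools where they are.

Things in the scene. Friction and masses are not known exactly. Their poses are not given: they have to be found in the camera images.
- jig: Tilting drill jig fixed on the bench; origin at the centre of the underside of its plywood sole (84 x 170 x 18 mm). -x is its front, roughly to the robot; -y points to its handle, at the robot's right. Its table bears a stud offcut on edge (45 mm wide) with a white fan-shaped protractor on its front end; top 220 mm up. It rocks on a level axis along the jig's x, 75 mm above the origin.
- table (a joint): Tilt of the table about the jig's x axis, rad: 0 level, positive with the handle end up, limits -0.32 to 0.20. It turns freely and by its weight falls to -0.32 (handle end down), where it starts; holding the handle up takes 2 to 4 N. The stud does not sit true, so this angle alone does not tell when the index is met.
- handle: The handle's black round grip, 18 mm in diameter, 60 mm long; origin at its middle, x along it (the jig's x). It turns freely on a bar between two steel arms, 68 mm clear of the table's right edge, so the hand need not tilt. It moves with the table on a circle about the tilt axis: 165 mm out to the jig's -y and 30 mm above the axis at table = 0; starts about 50 mm above the bench.
- pin (a point): On the axis of the protractor's pin, mid-waist. The pin points level along the jig's -x from the top of the fan: shoulder 18 mm in diameter at the plate, waist 8 mm in diameter and 11 mm long, head 12 mm in diameter and 5 mm long. From here the head's end is 10.5 mm along -x, the plate's face 21.5 mm along +x; the plate's top edge is 13 mm above the axis. 200 mm above the bench at the start; moves with the table.
- index_gap (a point): Middle of the gap between the prongs of the dark index clip on the fan's rim, taken in the plane in which the pointer hangs, 91 mm from the pin. Its z axis points to the pin, its y across the gap (away from the handle side). The two prongs are 4 mm wide, 12 mm apart, 20 mm long and stand out 13 mm from the plate. The clip is clamped at a different place on the rim each time.
- index: The index clip itself, clamped on the rim of the fan; its frame lies on the pin's axis at the plate's face, z along the line from the gap to the pin.
- pointer: Plumb pointer, 0.12 to 0.21 kg, 174 mm tall, standing loose and upright on its bob at the robot's right; origin at the centre of the bob's underside, z up. From below: brass bob 28 mm in diameter, 30 mm high; steel stem 3.5 mm wide; eye; dark wooden grip block 12 (x) x 16 (y) x 34 mm, its middle 157.5 mm above the origin and 37.5 mm above the eye's centre. Either way round is the same.
- eye (a point): Centre of the pointer's eye, 120 mm above the pointer's origin: a ring with a hole 22 mm in diameter, outside 31 mm, 5 mm thick; the hole runs along the pointer's x axis. Hanging on the pin, the eye's centre is about 8 mm below the pin's axis, and the polished eye lets the pointer swing.
- stem (a point): Point on the pointer's stem, 84 mm below the eye's centre, which comes level with the prongs of the index when the pointer hangs on the pin.
- tape_measure: Yellow tape measure, 41 x 93 x 64 mm, a bystander at the left behind the jig; origin at the centre of its underside.
- adjustable_wrench: Adjustable wrench, 38 x 177 x 11 mm, a bystander lying flat in front of the jig; origin at the centre of its underside.
- pliers: Pliers with red grips, 58 x 166 x 14 mm, a bystander lying flat at the left; origin at the centre of its underside.

How it is judged:
On the way:
1. the pointer hangs by its eye on the pin, let go, before the table is raised (distance between eye and pin below 0.011 m and contact force between pointer and jig above 0.5 N and contact force between the fingers and pointer below 0.05 N and value of joint table below -0.24 rad), for 0.3 s.
At the end, for the whole second after the job is handed in: Pointer hangs by its eye on the pin (within 11 mm), borne by the jig alone, untouched; stem within 4 mm of mid-gap of the index, swinging under 0.25 rad/s; table at rest between its stops (-0.26 to 0.18 rad), held by the fingers on the handle with over 1 N; no other tool touches the jig (distance between eye and pin below 0.011 m and contact force between pointer and jig above 0.5 N and contact force between the fingers and pointer below 0.05 N and y of stem in the frame of index_gap between -0.004 and 0.004 m and angular speed of pointer below 0.25 rad/s and value of joint table between -0.26 and 0.18 rad and velocity of joint table between -0.04 and 0.04 rad/s and contact force between the fingers and handle above 1 N and contact force between each of tape_measure, adjustable_wrench, pliers and jig below 0.1 N); the arm keeps its last pose, push and grip.
It fails at once if the index clip is pushed (contact force between the fingers and index above 2 N).
It fails at once if moved by more than 4 cm: the tape measure (distance of tape_measure from where it was at the start of the episode above 0.04 m).
It fails at once if moved by more than 4 cm: the adjustable wrench (distance of adjustable_wrench from where it was at the start of the episode above 0.04 m).
It fails at once if moved by more than 4 cm: the pliers (distance of pliers from where it was at the start of the episode above 0.04 m).
It also fails if it takes over 69 s, if anything falls off the work surface, if the arm or the gripper's body presses on something with over 40 N, if the wrist force passes 120 N, or if a joint passes its speed limit or range.

### The arm

A 6-joint arm with a two-finger parallel gripper is mounted at the origin on a cart in front of the work surface, level with it; the furniture and walls round the work are solid. World frame = base frame: x ahead of the robot, y to its left, z up, the work surface at z = 0. Lengths are in m, angles in rad, forces in N, time in s.
With the tool pointing down it reaches from about 0.375 to 0.925 m from the base axis. Payload 5.7 kg.
Tool frame: the origin (TCP) lies midway between the tips of the shut fingers; the grasp point (between the pads) lies 19 mm behind it; z points along the fingers, y is the line along which they close (so a half turn about z gives the same grasp; the last joint's range is limited). The gripper opens to 88 mm and grips with 3 to 60 N. Pads are 20 mm wide; open, the fingers measure 115 mm over their backs; the gripper's body (75 mm by 178 mm) begins 61 mm behind the grasp point.
Start: joints at [-1.252, 0.359, 1.51, -0, 1.272, -0.115], TCP at [0.252, -0.544, 0.223] pointing down, gripper open.
Joint ranges: [-2.97, 2.97], [-1.01, 2.36], [0.21, 2.38], [-0.96, 4.11], [0.2, 2.71], [-2.98, 2.98]. Speed limits (rad/s): [2.39, 2.39, 3.14, 3.14, 3.14, 3.14].

### API

Orientations are given as a unit quaternion [x, y, z, w].
In Python, from bench import move_ptp, servo_line, goto_joints, move_gripper, sleep, inverse_kinematics, capture, PlanningError, close_job, spot_in, silhouettes, current_clock, current_joint_pos, current_qvel, current_joint_torque, current_position, current_orientation, current_force, current_torque, current_finger_gap, current_grip_force gives the robot as it stands. Calls block until the motion is done:
- move_ptp(position, orientation): joint-space move of the TCP to a pose.
- servo_line(position, orientation=None, rate=0.15, contact_N=None): straight line of the TCP; orientation=None keeps the orientation; rate is the mean speed in m/s. With contact_N (N) it stops when the force on the tool has changed by that much, and returns True; else False.
- goto_joints(angles): joint-space move.
- move_gripper(opening): finger opening in m; the grip force is fixed at half the most; returns when the fingers have stopped.
- sleep(seconds).
- inverse_kinematics(position, orientation): joint angles nearest the present ones, or None.
- capture(name): name is "scene" or "top" or "wrist"; returns a dict with "image" (384x512x3 uint8, blue, green, red), "range_z" (384x512 float32, m along the optical axis (not along the pixel's ray), 0 where there is no reading), "intrinsics" (3x3 intrinsics, pixels), "R" (3x3) and "t" (3): a world point X has camera coordinates R X + t. Camera axes: x right, y down, z forward; pixel columns grow to the right and rows downward; lengths in m; the calibration is good to about 2 mm. A picture is of the moment at which its call begins.
A pose or a line that the arm cannot do raises PlanningError and nothing moves.
- close_job(): hands the job in; it is judged then, once.
Trained networks look in the newest picture that a camera, given by its name, has taken for a name from the list of things; names that differ only in an ending like _2 or _b are one class to them, and where a whole thing is asked for, a point or a joint stands for the part that bears it (a point fixed in the world has none). Each returns a list of dicts, best first, with "conf" (0 to 1); they miss things now and then, are a little off and sometimes report something else, mostly with a low value. They report only what shows in the picture. A call takes as long as a camera call.
- spot_in(camera, query): "xy" ([column, row] in pixels, amid what is visible of it).
- silhouettes(camera, query): "region" (384x512 bool, what is visible of it) and "xy" ([column, row] in pixels, amid what is visible of it).
Readings, each from a call of its own:
- current_clock(): time.
- current_joint_pos(): joint angles.
- current_qvel(): joint speeds.
- current_joint_torque(): joint torques, N m.
- current_position(): TCP position.
- current_orientation(): TCP orientation.
- current_force(): force on the tool from outside, world axes, zero at the start.
- current_torque(): the same for the moment, N m.
- current_finger_gap(): finger opening in m.
- current_grip_force(): force on a finger pad.
Only numpy, scipy, OpenCV 4.12 (cv2) and the standard library are available. Lean on these libraries where they do the work, as an engineer would, in place of code of your own. Each camera call takes 0.05 s, during which the arm holds its last target. There are 200 camera calls.

## Working session

There is one attempt and no reset: what is moved stays moved. The work goes in short steps, each a Python script; the robot and the scene stay as the last script left them, time stands still between calls to the robot, and variables do not carry over. Pictures are saved under pics/ and viewed, at most 10 in all, crops included, and the job is handed in when it is done.

```bash
mkdir -p pics; ls; cat > h.py <<'E'
import numpy as np, cv2
from bench import *
def back(c,uv,z=None):
    u,v=uv; K=c["intrinsics"]
    z=c["range_z"][int(round(v)),int(round(u))] if z is None else z
    p=np.linalg.inv(K)@[u,v,1]*z
    return c["R"].T@(p-c["t"])
def cloud(c,m):
    v,u=np.nonzero(m&(c["range_z"]>0)); z=c["range_z"][v,u]
    p=(np.linalg.inv(c["intrinsics"])@np.c_[u,v,np.ones(len(u))].T)*z
    return (c["R"].T@(p-c["t"][:,None])).T
def proj(c,X):
    p=c["intrinsics"]@(c["R"]@np.array(X)+c["t"]); return p[:2]/p[2]
E
python3 - <<'E'
from h import *
np.set_printoptions(precision=3,suppress=True)
ims=[]
for n in ["scene","top"]:
    c=capture(n); cv2.imwrite(f"pics/{n}0.png",c["image"]); print(n,"cam at",-c["R"].T@c["t"], c["R"][2])
    for q in ["pointer","eye","pin","handle","index","index_gap","jig"]:
        print(q,[(round(d["conf"],2),np.array(d["xy"]).round(1),back(c,d["xy"])) for d in spot_in(n,q)[:2]])
    for q in ["pointer","handle","jig"]:
        for s in silhouettes(n,q)[:1]:
            P=cloud(c,s["region"]); print(" sil",q,round(s["conf"],2),len(P),np.percentile(P,[2,50,98],axis=0).ravel())
    ims.append(c["image"])
cv2.imwrite("pics/a.png",cv2.resize(np.vstack(ims),None,fx=.78,fy=.78))
E
```

```text
pics
scene cam at [-0.099  0.665  1.006] [ 0.496 -0.496 -0.713]
pointer [(0.73, array([344.3, 165.7]), array([ 0.452, -0.241,  0.11 ]))]
eye [(0.67, array([340.9, 183.5]), array([ 0.453, -0.242,  0.032])), (0.31, array([247.7, 215.8]), array([0.488, 0.138, 0.141]))]
pin [(0.8, array([252.7, 201.9]), array([0.504, 0.104, 0.158]))]
handle [(0.51, array([281.7, 193.4]), array([ 0.536, -0.048,  0.062]))]
index [(0.59, array([259.9, 216.6]), array([0.48 , 0.1  , 0.115]))]
index_gap [(0.55, array([260.7, 214.7]), array([0.479, 0.098, 0.122]))]
jig [(0.62, array([249.9, 214.5]), array([0.488, 0.13 , 0.139]))]
 sil pointer 0.56 204 [ 0.442 -0.378  0.     0.454 -0.239  0.077  0.534 -0.227  0.176]
 sil handle 0.39 55 [ 0.516 -0.06   0.054  0.536 -0.051  0.061  0.556 -0.047  0.064]
 sil jig 0.8 3127 [ 0.479 -0.053  0.008  0.511  0.109  0.117  0.564  0.193  0.201]
top cam at [0.386 0.059 1.116] [ 0.094  0.01  -0.996]
pointer [(0.5, array([357.6, 197.8]), array([ 0.45 , -0.249,  0.024]))]
eye [(0.45, array([357.5, 193.2]), array([ 0.466, -0.256,  0.001]))]
pin [(0.7, array([246.5, 171.3]), array([0.51 , 0.085, 0.192]))]
handle [(0.62, array([296.3, 164.7]), array([ 0.548, -0.06 ,  0.055]))]
index []
index_gap []
jig [(0.6, array([245.6, 169.7]), array([0.513, 0.087, 0.195]))]
 sil jig 0.66 2330 [ 0.481 -0.059 -0.001  0.524  0.089  0.12   0.581  0.186  0.202]
```

View pics/a.png

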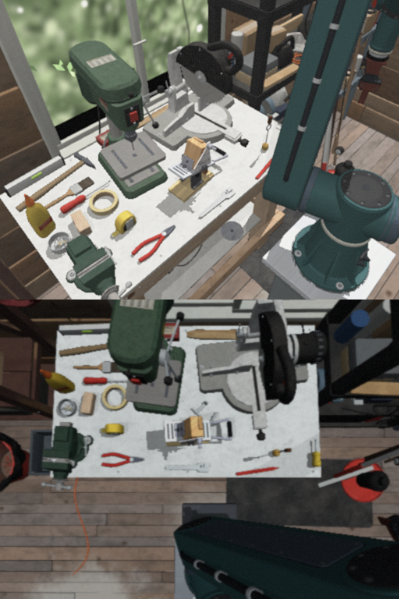

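```bash
python3 - <<'E'
from h import *
from scipy.spatial.transform import Rotation as Ro
np.set_printoptions(precision=3,suppress=True)
c=capture("wrist"); p=np.array(current_position()); q=current_orientation(); R=Ro.from_quat(q).as_matrix()
print("q",q,"cam in tool",R.T@(-c["R"].T@c["t"]-p),"\n axes in tool",c["R"]@R, c["intrinsics"][0])
# look at pointer from front: tool down, from the +... try
for n in ["scene","top","wrist"]:
    if n!="wrist": c=capture(n)
    for q in ["adjustable_wrench","pointer","eye"]:
        for s in silhouettes(n,q)[:1]:
            P=cloud(c,s["region"]); print(n,q,round(s["conf"],2),len(P),np.percentile(P,[2,50,98],axis=0).ravel())
s=capture("scene")["image"]; s=cv2.resize(s[120:260,200:380],None,fx=4,fy=4,interpolation=cv2.INTER_CUBIC)[:,:720]
w=capture("wrist")["image"]; cv2.imwrite("pics/b.png",np.vstack([cv2.resize(s,(512,398)),w])[:,:] if 0 else cv2.resize(np.vstack([cv2.resize(s,(512,398)),w]),None,fx=.76,fy=.76))
E
```

```text
q [ 0.977  0.215 -0.    -0.   ] cam in tool [ 0.07  -0.001 -0.163] 
 axes in tool [[-0.     1.     0.   ]
 [-0.966 -0.    -0.257]
 [-0.257 -0.     0.966]] [322.42   0.   262.21]
scene adjustable_wrench 0.89 459 [0.38  0.029 0.001 0.397 0.098 0.01  0.415 0.193 0.015]
scene pointer 0.46 197 [ 0.442 -0.397  0.001  0.454 -0.24   0.044  0.549 -0.228  0.176]
scene eye 0.69 154 [ 0.442 -0.374  0.002  0.453 -0.238  0.108  0.533 -0.228  0.177]
top adjustable_wrench 0.64 346 [0.383 0.03  0.004 0.398 0.096 0.008 0.414 0.19  0.013]
top pointer 0.47 2071 [ 0.483 -0.055  0.053  0.526  0.086  0.123  0.577  0.185  0.204]
top eye 0.25 410 [0.402 0.296 0.006 0.429 0.378 0.012 0.454 0.445 0.017]
```

View pics/b.png

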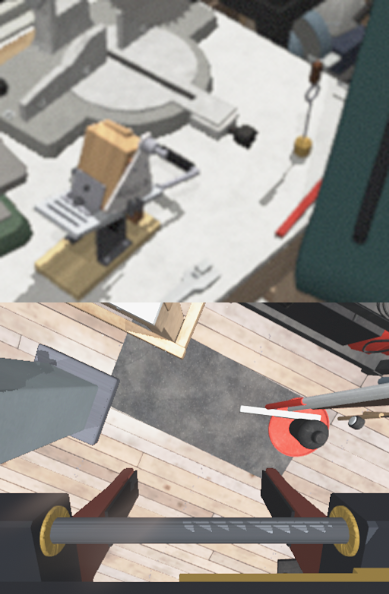

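```bash
python3 - <<'E'
from h import *
from scipy.spatial.transform import Rotation as Ro
np.set_printoptions(precision=3,suppress=True)
# candidate jig looks: tool tilted forward
for tilt in (30,45,60,75):
  for flip in (0,1):
    a=np.radians(tilt); z=np.array([np.sin(a),0,-np.cos(a)]); y=np.array([0,-1.,0]) if not flip else np.array([0,1.,0])
    x=np.cross(y,z); q=Ro.from_matrix(np.c_[x,y,z]).as_quat()
    tcp=np.array([.49,.095,.14])-z*.1 ; s=inverse_kinematics(tcp,q); print(tilt,flip,x,tcp,s)
for q in ([1,0,0,0],[0,1,0,0]): print(q,inverse_kinematics([.452,-.24,.28],q))
move_ptp([.452,-.24,.28],[1,0,0,0])
c=capture("wrist"); cv2.imwrite("pics/c.png",c["image"]); np.savez("c.npz",**c)
for q in ["pointer","eye"]:
    for s in silhouettes("wrist",q)[:2]:
        P=cloud(c,s["region"]); print(q,round(s["conf"],2),s["xy"],len(P),np.percentile(P,[2,50,98],axis=0).ravel())
P=cloud(c,c["range_z"]>0); 
for lo,hi in ((.16,.18),(.144,.16),(.10,.135),(.01,.03)):
    A=P[(P[:,2]>lo)&(P[:,2]<hi)&(np.hypot(P[:,0]-.452,P[:,1]+.24)<.03)]
    if len(A)>5:
        r=cv2.minAreaRect((A[:,:2]*1000).astype(np.float32)); print(lo,len(A),A.mean(0),A.max(0),A.min(0),r)
E
```

```text
30 0 [0.866 0.    0.5  ] [0.44  0.095 0.227] [ 0.103 -0.094  2.202 -0.104  0.515  1.751]
30 1 [-0.866  0.    -0.5  ] [0.44  0.095 0.227] [ 0.103 -0.094  2.202 -0.104  0.515 -1.391]
45 0 [0.707 0.    0.707] [0.419 0.095 0.211] None
45 1 [-0.707  0.    -0.707] [0.419 0.095 0.211] None
60 0 [0.5   0.    0.866] [0.403 0.095 0.19 ] None
60 1 [-0.5    0.    -0.866] [0.403 0.095 0.19 ] None
75 0 [0.259 0.    0.966] [0.393 0.095 0.166] None
75 1 [-0.259  0.    -0.966] [0.393 0.095 0.166] None
[1, 0, 0, 0] [-0.623  0.18   1.616 -0.     1.345  0.948]
[0, 1, 0, 0] [-0.623  0.18   1.616 -0.     1.345 -2.194]
pointer 0.59 [263.6, 168.6] 923 [ 0.437 -0.255  0.002  0.456 -0.242  0.112  0.467 -0.229  0.177]
eye 0.64 [261.5, 171.1] 888 [ 0.443 -0.253  0.01   0.456 -0.241  0.115  0.467 -0.228  0.177]
eye 0.49 [44.7, 197.2] 1434 [0.381 0.023 0.004 0.399 0.061 0.01  0.416 0.123 0.012]
0.16 299 [ 0.456 -0.241  0.174] [ 0.461 -0.233  0.178] [ 0.449 -0.249  0.161] ((454.76202392578125, -241.24630737304688), (15.591143608093262, 12.190926551818848), 87.34971618652344)
0.144 65 [ 0.46  -0.241  0.152] [ 0.461 -0.234  0.16 ] [ 0.458 -0.25   0.144] ((459.7032775878906, -241.68869018554688), (15.930362701416016, 2.2183613777160645), 86.82002258300781)
0.1 149 [ 0.456 -0.242  0.121] [ 0.458 -0.227  0.134] [ 0.452 -0.257  0.101] ((454.6279296875, -241.8175048828125), (29.566007614135742, 5.0148797035217285), 87.66688537597656)
0.01 251 [ 0.457 -0.242  0.025] [ 0.468 -0.228  0.03 ] [ 0.441 -0.255  0.01 ] ((454.4041748046875, -241.58811950683594), (26.4136962890625, 27.22071075439453), 89.71782684326172)
```

View pics/c.png

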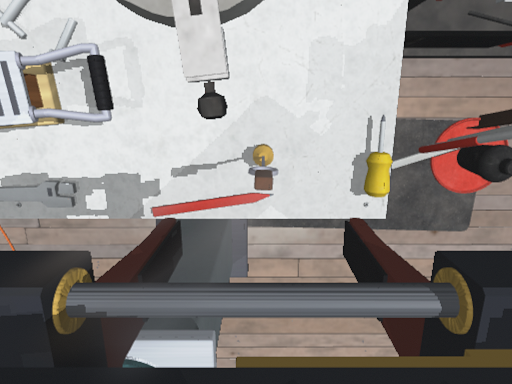

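```bash
python3 - <<'E'
from h import *
from scipy.spatial.transform import Rotation as Ro
np.set_printoptions(precision=4,suppress=True)
c=np.load("c.npz"); m=np.zeros((384,512),bool); m[50:115,82:118]=1
m&=(c["image"].max(2)<70); P=cloud(c,m); P=P[P[:,2]>.03]
print("handle",len(P),P.mean(0),P.max(0),P.min(0),cv2.minAreaRect((P[:,:2]*1000).astype(np.float32)))
done=False
for tilt in (45,40,35,30):
  for d in (.16,.14,.12,.1):
    a=np.radians(tilt); z=np.array([np.sin(a),0,-np.cos(a)]); y=np.array([0,1.,0])
    q=Ro.from_matrix(np.c_[np.cross(y,z),y,z]).as_quat(); tcp=np.array([.485,.09,.15])-z*d
    if inverse_kinematics(tcp,q) is not None:
        print(tilt,d,tcp); move_ptp(tcp,q); done=True; break
  if done: break
c=capture("wrist"); np.savez("d.npz",**c)
for q in ["pin","index","index_gap","handle"]:
    for s in silhouettes("wrist",q)[:2]:
        P=cloud(c,s["region"]); print(q,round(s["conf"],2),s["xy"],len(P),np.percentile(P,[2,50,98],axis=0).ravel() if len(P) else "")
    print("  spot",[(round(s["conf"],2),s["xy"],back(c,s["xy"])) for s in spot_in("wrist",q)[:2]])
cv2.imwrite("pics/d.png",cv2.resize(c["image"],(800,600),interpolation=cv2.INTER_CUBIC))
print(current_clock())
E
```

```text
handle 876 [ 0.5444 -0.0569  0.0597] [ 0.5734 -0.0449  0.0635] [ 0.5149 -0.0653  0.0501] ((543.7130126953125, -54.80424499511719), (58.77022933959961, 18.198951721191406), 4.4467692375183105)
40 0.16 [0.3822 0.09   0.2726]
pin 0.91 [261.8, 167.2] 10928 [ 0.4745 -0.0518  0.0577  0.4974  0.0845  0.1275  0.5695  0.1802  0.206 ]
  spot [(0.81, [258.5, 167.1], array([0.4896, 0.086 , 0.1384]))]
index 0.67 [265.8, 145.6] 314 [0.4746 0.0794 0.0991 0.4815 0.094  0.113  0.4894 0.104  0.1252]
  spot [(0.75, [264.0, 145.2], array([0.4887, 0.0919, 0.1079]))]
index_gap 0.87 [265.8, 142.9] 281 [0.4745 0.0796 0.0992 0.4808 0.093  0.113  0.4882 0.1028 0.1253]
index_gap 0.72 [478.8, 44.5] 1693 [0.4135 0.2859 0.0058 0.4282 0.334  0.0136 0.4485 0.377  0.0164]
  spot [(0.57, [266.4, 141.1], array([0.4837, 0.0946, 0.1065]))]
handle 0.67 [154.3, 142.9] 509 [ 0.5139 -0.083   0.0014  0.5408 -0.0505  0.06    0.5995 -0.0433  0.0627]
handle 0.19 [479.8, 46.3] 1731 [0.4136 0.2858 0.005  0.4279 0.3335 0.0135 0.4483 0.3769 0.0164]
  spot [(0.94, [156.3, 145.3], array([ 0.5386, -0.0497,  0.0615]))]
5.6917
```

View pics/d.png

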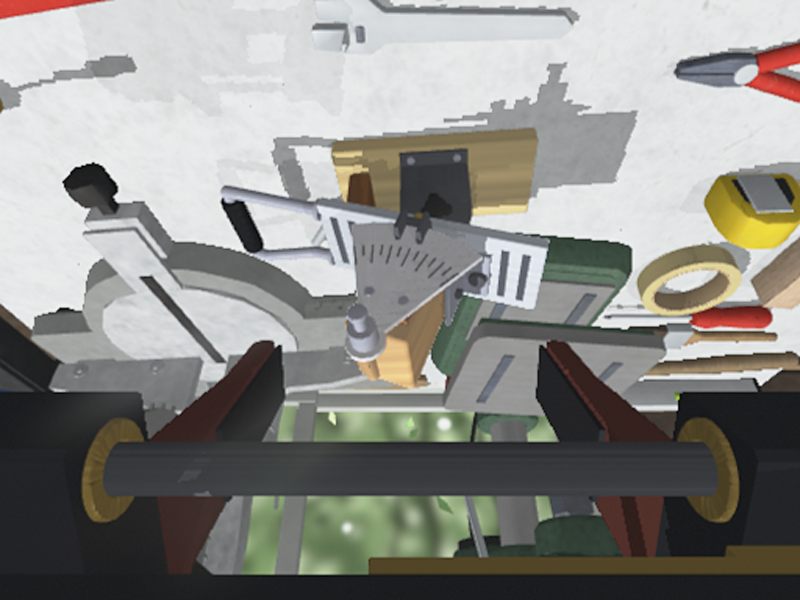

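```bash
python3 - <<'E'
from h import *
np.set_printoptions(precision=4,suppress=True)
c=np.load("d.npz"); c={k:c[k] for k in c}
m=np.zeros((384,512),np.uint8); cv2.fillPoly(m,[np.array([[360,235],[440,250],[390,300],[370,300]])*64//100],1)
P=cloud(c,m>0)
for _ in range(5):
    o=P.mean(0); n=np.linalg.svd(P-o)[2][2]; n*=-np.sign(n[0]); r=(P-o)@n; P=P[abs(r)<max(.001,2*r.std())]
print("plate",len(P),o,n,r.std(),"yaw deg",np.degrees(np.arctan2(-n[1],-n[0])))
yj=np.array([0,0,1.]); yj=np.cross([0,0,1.],-n); yj/=np.linalg.norm(yj); zj=np.cross(-n,yj)
m=np.zeros((384,512),bool); m[185:240,210:255]=1
Q=cloud(c,m)-o; h=Q@n
print("hist",np.histogram(h,bins=np.arange(-.004,.042,.002)))
E_=Q[(h>.026)&(h<.036)]; f=E_[E_@n>np.percentile(E_@n,60)-.0015]
cy,cz=E_@yj,E_@zj
print("head pts",len(E_),"y",cy.min(),cy.max(),"z",cz.min(),cz.max(), "face n",len(f),f@yj@np.ones(len(f))/len(f),(f@zj).mean(),(f@yj).min(),(f@yj).max(),(f@zj).min(),(f@zj).max())
for off in (.027,.032): print(off,E_[(abs(E_@n-off)<.002)].shape)
m[:]=0; m[118:165,235:295]=1
Q=cloud(c,m)-o; h=Q@n; 
I=Q[(h>.006)&(h<.02)]; I=I[I@zj<.02]
G=np.c_[I@yj,I@zj,I@n]*1000; 
print("prong",len(G)); 
# relative to head face centre
pc=np.array([np.mean([cy.min(),cy.max()]),np.mean([cz.min(),cz.max()])])*1000
D=G[:,:2]-pc; rr=np.hypot(*D.T); an=np.degrees(np.arctan2(D[:,0],-D[:,1]))
for lo in range(60,120,5):
    k=(rr>lo)&(rr<=lo+5)
    if k.sum(): print(lo,k.sum(),np.histogram(an[k],bins=np.arange(-30,50,2.5))[0], G[k,2].mean().round(1))
E
```

```text
plate 1183 [0.4898 0.0772 0.1409] [-0.997  -0.077   0.0038] 0.00047796437913085756 yaw deg 4.413348418909432
hist (array([ 24, 344, 396,  31,  20,  18,  22,  22,  23,  77,  96,  13,  10,
         8,   5,   0,  14,  72,  57,   0,   0,   0]), array([-0.004, -0.002,  0.   ,  0.002,  0.004,  0.006,  0.008,  0.01 ,
        0.012,  0.014,  0.016,  0.018,  0.02 ,  0.022,  0.024,  0.026,
        0.028,  0.03 ,  0.032,  0.034,  0.036,  0.038,  0.04 ]))
head pts 143 y -0.020089115968516737 -0.008749370142567874 z 0.05309307933177636 0.06456548724774085 face n 119 -0.01468250545792518 0.05879373957092518 -0.02000910063766396 -0.00940189508107055 0.05309307933177636 0.06402569945671983
0.027 (9, 3)
0.032 (129, 3)
prong 182
80 54 [ 0  0  0  0  0  0  0  0  0  0  0  0  0  0  0  0  6 23  0  0  0 18  7  0
  0  0  0  0  0  0  0] 10.3
85 43 [ 0  0  0  0  0  0  0  0  0  0  0  0  0  0  0  0  3 18  0  0  0 17  5  0
  0  0  0  0  0  0  0] 11.7
90 38 [ 0  0  0  0  0  0  0  0  0  0  0  0  0  0  0  0  0 20  0  0  0 18  0  0
  0  0  0  0  0  0  0] 11.2
95 40 [ 0  0  0  0  0  0  0  0  0  0  0  0  0  0  0  0  0 19  1  0  2 18  0  0
  0  0  0  0  0  0  0] 11.3
100 7 [0 0 0 0 0 0 0 0 0 0 0 0 0 0 0 0 0 3 0 0 0 4 0 0 0 0 0 0 0 0 0] 12.5
```

```bash
cat >> h.py <<'E'
from scipy.spatial.transform import Rotation as Ro
PIN=np.array([.4697,.0609,.1998]); YAW=4.41
def qd(yaw,tilt=0): # tool down, camera on robot side, yaw of jig-like x in deg
    return (Ro.from_euler("z",yaw,degrees=True)*Ro.from_quat([0,1,0,0])).as_quat()
JX=np.array([np.cos(np.radians(YAW)),np.sin(np.radians(YAW)),0]); JY=np.array([-JX[1],JX[0],0])
E
python3 - <<'E'
from h import *
np.set_printoptions(precision=4,suppress=True)
q=qd(-2.6)
move_ptp([.4548,-.2415,.26],q); servo_line([.4548,-.2415,.1385],rate=.12)
move_gripper(0.0); print("gap",current_finger_gap(),current_grip_force())
servo_line([.4548,-.2415,.25],rate=.12)
T=PIN-.05*JX+[0,0,.0185]
move_ptp(T+[0,0,.03],qd(YAW)); servo_line(T,rate=.1); sleep(.5)
c=capture("wrist"); np.savez("e.npz",**c); cv2.imwrite("pics/e.png",c["image"])
for s in silhouettes("wrist","eye")[:1]+silhouettes("wrist","pointer")[:1]:
    P=cloud(c,s["region"]); print(s["conf"],s["xy"],len(P),np.percentile(P,[2,50,98],axis=0).ravel())
print("expected eye",PIN-.05*JX,proj(c,PIN-.05*JX),"tcp",current_position(),current_force(),current_clock())
E
```

```text
gap 0.01591046573997467 29.99995529651642
0.96 [260.2, 239.7] 3042 [0.4077 0.047  0.0886 0.4168 0.0574 0.233  0.4301 0.068  0.2565]
0.83 [263.8, 238.5] 3098 [0.4078 0.0467 0.0839 0.4168 0.0572 0.233  0.4318 0.0682 0.2565]
expected eye [0.4198 0.0571 0.1998] [261.6064 224.5579] tcp [0.4198 0.0571 0.2183] [-0.2567 -0.5315 -1.7911] 12.5833
```

View pics/e.png

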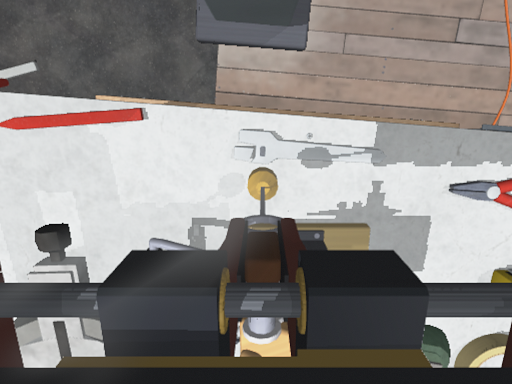

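```bash
python3 - <<'E'
from h import *
np.set_printoptions(precision=4,suppress=True)
c=np.load("e.npz"); P=cloud(c,c["range_z"]>0)-(PIN-.05*JX)
Q=np.c_[P@JX,P@JY,P[:,2]]
for lo,hi in ((-.016,.016),(-.1,-.02),(-.118,-.09)):
    A=Q[(Q[:,2]>lo)&(Q[:,2]<hi)&(abs(Q[:,0])<.03)&(abs(Q[:,1])<.025)]; print(lo,len(A),A.min(0),np.median(A,0),A.max(0))
T=np.array(current_position())
ct=servo_line(T+.05*JX,rate=.06,contact_N=4); print("contact in",ct,current_force(),np.array(current_position())-T)
if not ct:
    ct=servo_line(np.array(current_position())+[0,0,-.0095],rate=.03,contact_N=1.2); print("contact down",ct,current_force(),np.array(current_position())-T)
c=capture("scene"); s=c["image"][180:240,220:300]
w=capture("wrist")["image"]; cv2.imwrite("pics/f.png",np.hstack([cv2.resize(s,(400,300),interpolation=cv2.INTER_CUBIC),cv2.resize(w,(400,300))])); print(current_clock())
E
```

```text
-0.016 371 [-0.0024 -0.0116 -0.0126] [-0.0014  0.0008 -0.0076] [0.003  0.0126 0.0157]
-0.1 799 [-0.0132 -0.0133 -0.0998] [-0.0011  0.0002 -0.0918] [ 0.014   0.0144 -0.0202]
-0.118 592 [-0.0132 -0.0133 -0.1173] [-0.0055  0.001  -0.0944] [ 0.014   0.0144 -0.09  ]
contact in False [-0.5547  0.9778 -1.5841] [ 0.0493  0.0039 -0.0002]
contact down True [ 0.2981 -2.0813  3.9308] [ 0.0489  0.0035 -0.0101]
14.0417
```

View pics/f.png

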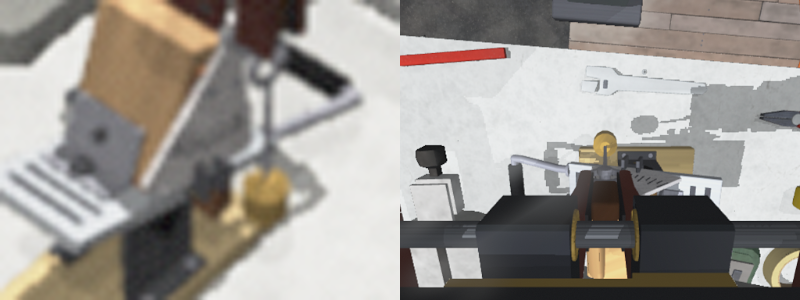

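```bash
python3 - <<'E'
from h import *
np.set_printoptions(precision=4,suppress=True)
T=np.array(current_position())
servo_line(T+[0,0,.0015],rate=.02)
move_gripper(.04); sleep(.3); servo_line(T+[0,0,.07],rate=.1)
# back off to look from the front
a=np.radians(40); z=np.array([np.sin(a),0,-np.cos(a)]); y=np.array([0,1.,0])
q=Ro.from_matrix(np.c_[np.cross(y,z),y,z]).as_quat()
move_ptp([.3822,.09,.2726],q); sleep(.3)
c=capture("wrist"); np.savez("g.npz",**c); cv2.imwrite("pics/g.png",cv2.resize(c["image"][90:270,140:380],(800,600),interpolation=cv2.INTER_CUBIC))
P=cloud(c,c["range_z"]>0)-PIN; Q=np.c_[P@JX,P@JY,P[:,2]]
for lo,hi in ((-.025,.008),(-.09,-.03),(-.128,-.1)):
    A=Q[(Q[:,2]>lo)&(Q[:,2]<hi)&(abs(Q[:,0])<.016)&(abs(Q[:,1])<.025)]; print(lo,len(A),A.min(0),np.median(A,0),A.max(0))
print(current_clock())
E
```

```text
-0.025 669 [-0.0124 -0.0153 -0.0247] [-0.0033  0.0012 -0.0021] [0.0155 0.0148 0.0079]
-0.09 240 [-0.0039 -0.0021 -0.0898] [-0.0022  0.0007 -0.0676] [ 0.0157  0.0238 -0.0305]
-0.128 563 [-0.0155 -0.0136 -0.1276] [-0.0108  0.0022 -0.1075] [ 0.0106  0.0135 -0.1   ]
17.1917
```

View pics/g.png

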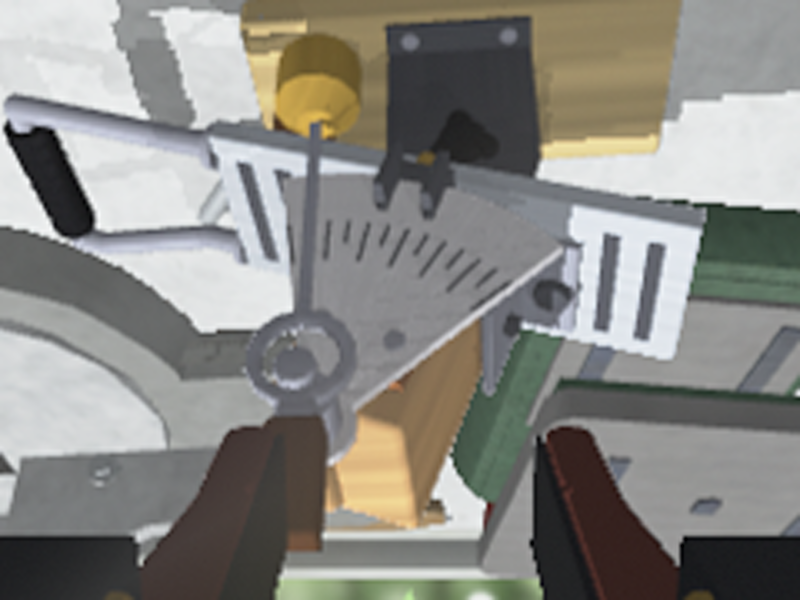

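```bash
cat >> h.py <<'E'
H0=np.array([.5437,-.0548,.0525])
def hpos(dth): # handle centre after raising by dth from -0.32
    def r(t): return np.array([-.165*np.cos(t)-.03*np.sin(t), .165*np.sin(t)+.03*np.cos(t)])
    d=r(-.32+dth)-r(-.32); return H0+JY*d[0]+np.array([0,0,d[1]])
def qh(lean): # tool down leaning so the body goes to -y
    return (Ro.from_euler("z",YAW,degrees=True)*Ro.from_euler("x",lean,degrees=True)*Ro.from_quat([0,1,0,0])).as_quat()
def tcp(h,lean,back=.019):
    z=Ro.from_quat(qh(lean)).as_matrix()[:,2]; return h+z*back
E
python3 - <<'E'
from h import *
np.set_printoptions(precision=4,suppress=True)
print("tool z",Ro.from_quat(qh(10)).as_matrix()[:,2], "raise .3:",hpos(.32)-H0)
for f in ("d.npz","g.npz"):
    c=np.load(f); m=np.zeros((384,512),bool); m[118:165,235:295]=1
    P=cloud(c,m)-PIN; Q=np.c_[P@JX,P@JY,P[:,2]]; rr=np.hypot(Q[:,1],Q[:,2]); an=np.arctan2(Q[:,1],-Q[:,2])
    k=(Q[:,0]<.0155)&(Q[:,0]>.004)&(rr>.08)&(rr<.1)&(an>.12); a=an[k]; mid=(a.min()+a.max())/2
    print(f,k.sum(),a.min(),a.max(),"prongs",a[a<mid].mean(),a[a>mid].mean(),"gap",(a[a<mid].mean()+a[a>mid].mean())/2)
c=np.load("c.npz"); P=cloud(c,c["range_z"]>0)
for x0,y0,y1 in ((.50,-.20,-.15),(.50,-.15,-.10),(.50,-.1,-.07),(.50,-.04,.04)):
    A=P[(P[:,0]>x0)&(P[:,0]<.59)&(P[:,1]>y0)&(P[:,1]<y1)]; print(y0,y1,len(A),A.max(0) if len(A) else "")
move_gripper(.05)
move_ptp([.41,-.1,.27],qh(10))
move_ptp(tcp(H0+[0,0,.13],10),qh(10))
c=capture("wrist"); np.savez("k.npz",**c)
for s in silhouettes("wrist","handle")[:1]:
    P=cloud(c,s["region"]); print(s["conf"],len(P),P.max(0),np.percentile(P,98,axis=0),cv2.minAreaRect((P[P[:,2]>.035][:,:2]*1000).astype(np.float32)))
print(current_force(),current_clock())
E
```

```text
tool z [-0.0134  0.1731 -0.9848] raise .3: [ 0.0014 -0.0178  0.0534]
d.npz 176 0.20882021983775909 0.4494593953958436 prongs 0.24376183121985354 0.4230344188380331 gap 0.33339812502894334
g.npz 169 0.2062961841977097 0.44791304128015313 prongs 0.24422884433476943 0.42273302129891743 gap 0.33348093281684343
-0.2 -0.15 3409 [ 0.59   -0.15    0.0573]
-0.15 -0.1 2453 [ 0.5894 -0.1     0.0567]
-0.1 -0.07 1645 [ 0.5894 -0.07    0.0043]
-0.04 0.04 6295 [0.5899 0.04   0.0838]
0.96 1370 [ 0.5743 -0.0434  0.0635] [ 0.572  -0.0447  0.0627] ((544.0792236328125, -53.81755065917969), (59.98432159423828, 17.781888961791992), 4.506551742553711)
[ 0.3715  0.4435 -0.0793] 19.3333
```

```bash
sed -i 's/-.03\*np.sin(t), /+.03*np.sin(t), /; s/^H0=.*/H0=np.array([.5439,-.0543,.0525])/' h.py
python3 - <<'E'
from h import *
np.set_printoptions(precision=4,suppress=True)
q=qh(10); print(hpos(.32)-H0)
print(servo_line(tcp(H0,10),q,rate=.1,contact_N=6),current_force(),current_position())
move_gripper(0.0); print("gap",current_finger_gap(),current_grip_force(),current_force())
F=[]
for d in np.linspace(.3335/8,.3335,8):
    servo_line(tcp(hpos(d),10),q,rate=.03); F.append(np.array(current_force()))
print(np.array(F)); sleep(2)
p=np.array(current_position()); print(p-tcp(hpos(.3335),10),current_force(),current_finger_gap(),current_clock())
w=capture("wrist"); s=capture("scene"); np.savez("m.npz",**s); np.savez("mw.npz",**w)
cv2.imwrite("pics/m.png",np.hstack([cv2.resize(s["image"][165:240,225:300],(400,400),interpolation=cv2.INTER_CUBIC),cv2.resize(w["image"],(400,400))]))
E
```

```text
[-0.0001  0.0011  0.0534]
False [0.5158 0.1931 0.049 ] [ 0.5441 -0.0512  0.0343]
gap 0.017537664670776346 30.00035673379898 [-0.2589 -0.2194  1.6808]
[[ 1.4939  0.2362 -2.8614]
 [ 0.7576 -0.099  -3.7728]
 [ 0.6028 -0.9318 -3.6077]
 [ 1.1759 -1.6878 -3.0987]
 [ 1.2812 -1.6786 -2.8068]
 [ 1.1412 -2.2341 -3.2557]
 [ 0.4534 -2.8869 -3.2971]
 [ 1.4156 -1.8443 -1.5897]]
[ 0.0001 -0.0001  0.    ] [ 0.7585 -3.9176 -2.5063] 0.01673377643863342 26.4667
```

View pics/m.png

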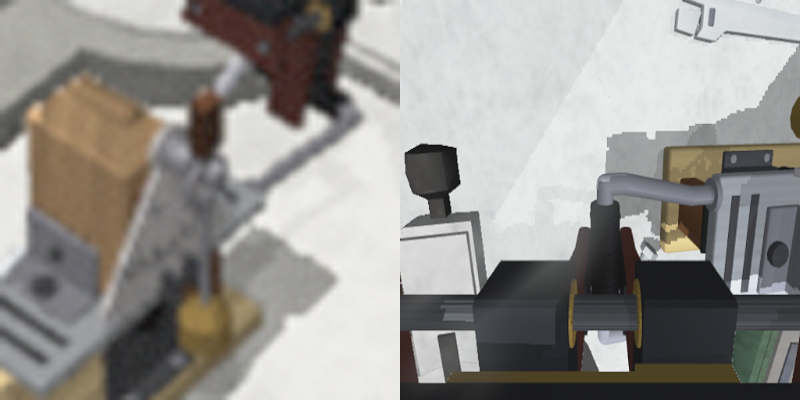

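```bash
python3 - <<'E'
from h import *
np.set_printoptions(precision=4,suppress=True)
def tilt(P):
    for _ in range(8):
        o=P.mean(0); n=np.linalg.svd(P-o)[2][2]; n*=np.sign(n[2]); r=(P-o)@n; P=P[abs(r)<max(.001,1.5*r.std())]
    return len(P),o,r.std(),np.arctan2(-(n@JY),n[2])*-1, n@JX
c=np.load("d.npz"); m=np.zeros((384,512),np.uint8)
for pl in ([(325,205),(350,215),(360,265),(335,262)],[(490,250),(540,250),(530,300),(490,290)]): cv2.fillPoly(m,[(np.array(pl)*.64).astype(int)],1)
print("start",tilt(cloud(c,m>0)))
c=np.load("mw.npz"); m[:]=0; cv2.fillPoly(m,[(np.array([(325,190),(395,185),(395,255),(335,250)])*[1.28,.96]).astype(int)],1)
print("now",tilt(cloud(c,m>0)))
c=np.load("m.npz"); c={k:c[k] for k in c}
# rotate pin about the axis
d=.3335; ax=H0+JY*.1661; ax[2]=.075
v=PIN-ax; y,z=v@JY,v[2]; R=np.array([[np.cos(d),np.sin(d)],[-np.sin(d),np.cos(d)]]); y2,z2=R@[y,z]
pin=ax+JX*(v@JX)+JY*y2+[0,0,z2]; print("pin now",pin)
P=cloud(c,c["range_z"]>0)-pin; Q=np.c_[P@JX,P@JY,P[:,2]]
for lo,hi in ((-.05,-.03),(-.08,-.05),(-.099,-.08),(-.125,-.1)):
    k=(Q[:,2]>lo)&(Q[:,2]<hi)&(abs(Q[:,1])<.025)&(Q[:,0]>-.02)&(Q[:,0]<.018); print(lo,k.sum()); print(Q[k][np.argsort(Q[k][:,0])][:24]*1000 if k.sum()<60 else np.median(Q[k],0))
im=cv2.resize(c["image"][180:235,235:290],(605,605),interpolation=cv2.INTER_NEAREST)
for y,col in ((0,(0,255,0)),(-.006,(0,0,255)),(.006,(0,0,255)),(-.004,(255,0,0)),(.004,(255,0,0))):
    for x,zz in ((0,-.092),(.0085,-.086)) :
        u=(proj(c,pin+JX*x+JY*y+[0,0,zz])-[235,180]+.5)*11; cv2.circle(im,tuple(int(t) for t in u),3,col if x else (255,255,0),-1)
u=(proj(c,pin)-[235,180]+.5)*11; cv2.circle(im,tuple(int(t) for t in u),3,(0,255,255),-1)
cv2.imwrite("pics/n.png",im[:600])
E
```

```text
start (1288, array([0.5243, 0.1181, 0.1073]), np.float64(0.00044419802134115815), np.float64(-0.32002508091634313), np.float64(3.9189505838466634e-05))
now (2260, array([0.52  , 0.0549, 0.1052]), np.float64(0.0005615549047723956), np.float64(-0.06529471027485449), np.float64(-0.0622409399588467))
pin now [0.4664 0.1041 0.2078]
-0.05 11
[[ -4.2535  -1.4502 -47.5061]
 [ -4.0924  -1.607  -43.87  ]
 [ -3.2714   1.4639 -49.7439]
 [ -2.1182  -3.8832 -43.1896]
 [ -2.0572  -3.8918 -35.5518]
 [ -1.9884  -4.0035 -39.5219]
 [ -1.8679  -0.1222 -44.2363]
 [ -1.5618  -0.4344 -36.9972]
 [ -1.5455  -0.5183 -48.6553]
 [ -0.4353  -1.7638 -42.675 ]
 [ -0.167   -2.0322 -35.3888]]
-0.08 11
[[ -4.2825  -1.512  -59.2674]
 [ -3.5487  -2.4671 -72.4842]
 [ -3.0768  -2.8896 -57.3033]
 [ -2.923   -3.0374 -53.6106]
 [ -2.5496  -3.5704 -66.1305]
 [ -1.445   -0.7232 -64.5951]
 [ -1.1891  -1.0427 -69.0139]
 [ -1.0508  -1.2258 -73.2592]
 [ -0.9847  -1.3251 -77.4047]
 [  0.0109  -2.3916 -63.0285]
 [ 13.9244 -10.1459 -79.1988]]
-0.099 57
[[-10.9458   5.887  -96.5909]
 [ -8.1858  -5.6767 -96.1404]
 [ -7.2517   1.5987 -98.8979]
 [ -6.6453   0.923  -95.8   ]
 [ -5.8508  -4.1927 -96.6107]
 [ -5.8375   8.3124 -98.3385]
 [ -4.9072  -9.5108 -97.6765]
 [ -3.3874   1.3284 -97.8753]
 [ -3.2509   5.3412 -98.6858]
 [ -3.2187  -2.9849 -89.3263]
 [ -2.8205  -3.3843 -81.8188]
 [ -2.5752   0.4312 -91.0154]
 [ -2.5457  -3.7388 -86.3723]
 [ -2.1118   8.1975 -97.0953]
 [ -2.0171  -0.1713 -83.7795]
 [ -2.0165  -0.2409 -96.1005]
 [ -1.8688  -4.5972 -95.7725]
 [ -1.713    3.5799 -97.2042]
 [ -1.7012  -0.5611 -88.4051]
 [ -1.3003  -5.1291 -80.3233]
 [ -1.2795  -1.0053 -80.9605]
 [  0.6293   5.0598 -97.6855]
 [  0.7827   0.7137 -97.3623]
 [  3.8519  -2.814  -98.4808]]
-0.125 78
[-0.009   0.0048 -0.1076]
```

View pics/n.png

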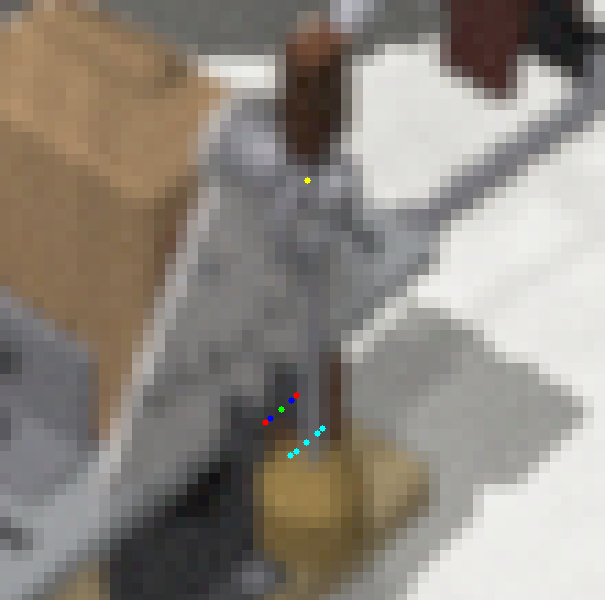

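```bash
python3 - <<'E'
from h import *
np.set_printoptions(precision=4,suppress=True)
c=np.load("mw.npz"); ax=H0+JY*.1661; ax[2]=.075
for name in ("mw","d"):
    c=np.load(name+".npz"); P=cloud(c,c["range_z"]>0)-ax; Q=np.c_[P@JX,P@JY,P[:,2]]
    th={"mw":.0135,"d":-.32}[name]
    # points near the expected table plane (height above axis taken from d)
    hN=-Q[:,1]*-np.sin(th)*1+Q[:,2]*np.cos(th); s=Q[:,1]*np.cos(th)-Q[:,2]*np.sin(th)*-1
    k=(abs(s)<.088)&(Q[:,0]>-.045)&(Q[:,0]<.045)&(hN>.0)&(hN<.04)
    print(name,k.sum(),np.histogram(hN[k],bins=np.arange(0,.042,.002))[0])
    A=Q[k]; best=None; rng=np.random.default_rng(0)
    for _ in range(600):
        t=A[rng.choice(len(A),3,replace=False)]; n=np.cross(t[1]-t[0],t[2]-t[0]); L=np.linalg.norm(n)
        if L<2e-4: continue
        n/=L; n*=np.sign(n[2])
        if n[2]<.85 or abs(n[0])>.05: continue
        i=abs((A-t[0])@n)<.0012
        if best is None or i.sum()>best.sum(): best=i
    B=A[best]; o=B.mean(0); n=np.linalg.svd(B-o)[2][2]; n*=np.sign(n[2]); print(len(B),o,np.ptp(B,0),n,"theta",np.arctan2(n[1],n[2]))
c=capture("wrist")
for s in silhouettes("wrist","handle")[:1]:
    P=cloud(c,s["region"]); P=P[P[:,2]>.09]; print(len(P),np.percentile(P,[2,50,98],axis=0),"expected",hpos(.3335))
E
```

```text
mw 12649 [   1    0    0    0    0    0    0    0    0   61  189  177  202 2238
 5876 1015 1786  339  597  168]
7522 [-0.0104 -0.0619  0.0292] [0.0718 0.0675 0.0026] [-0.0024  0.011   0.9999] theta 0.011046536705629863
d 3901 [  71   67   65   63   48   12    0    0    0   86  183  169  183  857
 1649   89  180   25  103   51]
2357 [-0.0099  0.0095  0.0329] [0.0778 0.1686 0.0569] [-0.0043 -0.3145  0.9492] theta -0.31994355093312943
3196 [[ 0.5144 -0.0624  0.1098]
 [ 0.5331 -0.0546  0.1159]
 [ 0.5549 -0.0447  0.1182]] expected [ 0.5438 -0.0528  0.1082]
```

```bash
python3 - <<'E'
from h import *
sleep(.5); print(current_force(),current_grip_force(),current_clock()); print(close_job())
E
```

```text
[ 1.074773   -4.00329377 -2.7758287 ] 29.999817609786987 27.1667
the job is handed in; nothing more can be done
None
```

The job is handed in at 27 s: the pointer hangs free on the pin, and the gripper holds the handle with the table measured at 0.011 rad. The clip reading called for 0.0135 rad, a difference of about 0.2 mm at the stem. That rests on table angle and arm motion, because the cameras were too coarse to see the stem sitting between the prongs.

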